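# Shut the drying cabinet's vent and hold its sprung lid at the airing angle

## Task

The clay tiles in the small grey drying cabinet need slow airing: with the lid still shut, take the plywood shutter (the tall plate with the narrow tab) out of the wooden stand, slide it fully down into the guide over the vent on the cabinet's side, and let go of it. Then lift the cabinet's sprung lid until the lid lies in line with the brass setting arm beside it, and finish while holding it there: the lid springs shut if released, so do not let go. Leave the setting arm where it is set, and do not disturb the tile, the bowl or the jar.

Things in the scene. Friction and masses are not known exactly. Their poses are not given: they have to be found in the camera images.
- cabinet: Fixed grey metal box, open-topped under its lid, 180 x 180 x 90 mm high, standing on the table; it stands in a different place and yaw each time. Origin: centre of its underside, z up. Its -x face has dark vent louvres and the aluminium shutter guide; the lid's hinge runs along its +y top edge; the lid's handle is near its -y edge; the brass setting arm is outside its +x face.
- guide_seat (a point): Centre of the floor of the shutter guide, 8 mm above the table, 96 mm out along the cabinet's -x; axes as the cabinet's. The guide is an upright slot open at the top: 12 mm wide along x (between the cabinet's face and the lips of two channels) and 84 mm long along y, its mouth 75 mm above the table and without any taper. With the shutter home its tab rises to 148 mm above the table, 50 mm over the shut lid's top.
- shutter: Loose plywood plate, 90 g (varies), 9 mm thick (its x), 80 mm wide (its y) and 100 mm tall, with a tab 40 mm wide (y) and 9 mm thick in the middle of its top edge reaching to 140 mm above its underside. Origin: centre of its underside, z up. Either way round fits. At the start it stands upright in one of the two slots of the stand, its underside 6 mm above the table.
- stand: Fixed wooden block 130 (x) x 110 (y) x 30 mm high with two slots along its y, 12 mm wide and 24 mm deep (floor 6 mm above the table), open at both ends, at x = -32 and +32 mm. Origin: centre of its underside. One slot holds the shutter, the other the test tile.
- test_tile: Bystander: loose terracotta tile 9 x 80 x 70 mm tall, no tab, standing in the other slot of the stand. Origin: centre of its underside.
- bowl: Bystander: white bowl, 110 mm across, 50 mm high. Origin: centre of its underside.
- slip_jar: Bystander: glass jar, 60 mm across, 90 mm high. Origin: centre of its underside.
- lid (a joint): Opening angle of the lid in rad: 0 shut (level), growing as its handle side rises, at most 1.3. The lid is a white slab 176 (x) x 185 (y) x 8 mm, 350 g, reaching from the hinge along the cabinet's -y. A hinge spring pushes it shut: with its weight, lifting at the handle takes about 7 N at 0 and 11 N at 0.8 rad along its arc (about 20 N at 0.8 rad if pulled straight up).
- lid_hinge (a point): On the lid's hinge axis, in the middle of its length, at mid thickness of the lid, 94.5 mm above the table; the axis runs along the cabinet's x. Turns with the lid.
- lid_handle (a point): Middle of the lid's handle: a dark round steel bar 14 mm thick and 104 mm long, parallel to the hinge, on two 10 mm posts 45 mm either side of the middle, 38 mm above the lid's mid plane (27 mm free between bar and lid's top) and 160 mm from the hinge along the lid. Axes as the lid's (y along the lid towards the hinge, z out of its top); they turn with the lid. A gripper kept pointing straight down can hold the bar while the bar turns between its fingers.
- setting_arm (a joint): Angle of the brass setting arm in rad, in the same sense and about the same axis as joint lid: the lid is at the mark when both are equal. Set between 0.45 and 0.8; stiff, stays where it is set.
- setting_tip (a point): Free end of the brass setting arm, a flat bar 130 mm long, 8 mm high, 6 mm thick, 100 mm out along the cabinet's +x (9 mm clear of the lid's edge), pivoted on the lid's hinge axis. Its centre line passes through that axis, as does the lid's mid plane, so seen along the hinge the lid's edge and the arm coincide at the mark. Axes turn with the arm (y along the arm towards the hinge).

How it is judged:
By the outcome, as a careful person would: the job done as asked, in the order asked, and still so for the second after the job is handed in, while the arm keeps its last pose, push and grip.
It also fails if it takes over 56 s, if anything falls off the work surface, if the arm or the gripper's body presses on something with over 40 N, if the wrist force passes 120 N, or if a joint passes its speed limit or range.

## Robot

A 6-joint arm with a two-finger parallel gripper is mounted at the origin on the work surface. World frame = base frame: x ahead of the robot, y to its left, z up, the work surface at z = 0. Lengths are in m, angles in rad, forces in N, time in s.
With the tool pointing down it reaches from about 0.35 to 0.975 m from the base axis. Payload 4.9 kg.
Tool frame: the origin (TCP) lies on the mounting face of the last link; the fingertips stand 173 mm ahead of it and the grasp point (between the pads) lies 155 mm ahead of it; z points along the fingers, y is the line along which they close (so a half turn about z gives the same grasp; the last joint's range is limited). The gripper opens to 85 mm and grips with 20 to 120 N. Pads are 22 mm wide; open, the fingers measure 114 mm over their backs; the gripper's body (76 mm by 85 mm) begins 54 mm behind the grasp point. The pads swing forward as they close: fully open they stand 13 mm farther back than shut.
Start: joints at [-1.45, 0.053, 1.613, -0, 1.476, -0.119], TCP at [0.148, -0.607, 0.405] pointing down, gripper open.
Joint ranges: [-3.01, 3.01], [-1.01, 2.22], [0.06, 2.58], [-1.02, 4.17], [0.09, 2.62], [-3.14, 3.14]. Speed limits (rad/s): [2.57, 2.57, 3.14, 3.14, 3.14, 3.14].

## Interface

Orientations are given as a rotation vector (axis times angle).
In Python, from station import monitor, eyes, finish_job gives the robot as it stands. The module is installed in compiled form; this text tells all that it offers.
- The arm moves only by the tool step_arm, never from a script. Its argument "commands" is a list of rows, each a list of 3 entries, a list of its own where there are three numbers: the opening in per cent of the stroke, from 0 (shut) to 100 (fully open), then the shift along the tool's x, y, z in mm, then the turn about the tool's z in degrees. In form: [[hand, [x, y, z], yaw], ...]. A call has 1 to 12 rows; each row is the pose to reach, as a shift and turn from the pose commanded when the call began, along the tool's axes at that moment; what a row does not reach only later rows make up. A row lasts 1/8 s, in which the tool goes at most 62.5 mm and 10.7 degrees, less where a joint would pass 70% of its speed; a pose out of reach is approached as far as the arm can. A call with a gripper value outside its range is refused whole. The fingers move at their own pace and stop on an object; "squeeze" is the grip in N (left out, the last holds). Time passes only in rows, so rows that repeat a pose let the fingers close. It gives the time, the measured TCP pose, the force, the opening and the grip force at its end, in the units of the state.
- monitor.get_obs(): the state, without advancing time (a new reading comes with each control period).
- eyes.get_image(name): name is "scene" or "top"; returns the picture (400x640x3 uint8, red, green, blue); there is no depth.
- eyes.camera_info(name): a dict with "camera_matrix" (3x3 intrinsics, pixels), "extrinsics" (4x4, takes a point from camera to world coordinates). Camera axes: x right, y down, z forward; pixel columns grow to the right and rows downward; lengths in m; the calibration is good to about 2 mm. A picture is of the moment at which its call begins. camera_info takes no time and is no camera call.
- finish_job(): hands the job in; it is judged then, once.
The state is a dict: "t": time; "q": joint angles; "dq": joint speeds; "effort": joint torques, N m; "tool_pos": TCP position; "tool_rot": TCP orientation; "contact_force": force on the tool from outside, world axes, zero at the start; "wrist_torque": the same for the moment, N m; "opening": finger opening in m; "grip_force": force on a finger pad.
Only numpy, scipy, OpenCV 4.12 (cv2) and the standard library are available. Lean on these libraries where they do the work, as an engineer would, in place of code of your own. Each camera call takes 0.05 s, during which the arm holds its last target. There are 200 camera calls.

## Working session

There is one attempt and no reset: what is moved stays moved. The work goes in short steps, Python scripts to look and compute and a tool call to move; the robot and the scene stay as the last step left them, time stands still between calls to the robot, and variables do not carry over. Pictures are saved under pics/ and viewed, at most 10 in all, crops included, and the job is handed in when it is done.

Besides the shell and the picture viewer there is one more tool, called after "Emit:" as name([rows], argument=value, ...), one row to a line, values as JSON. step_arm: Moves the arm, as the interface text tells. Its arguments: {"type":"object","properties":{"commands":{"type":"array"},"squeeze":{"type":"number"}},"required":["commands"]}

```bash
mkdir -p pics
python3 - <<'E'
from station import monitor, eyes
import cv2,numpy as np
np.set_printoptions(precision=4,suppress=True)
for n in("scene","top"):
    cv2.imwrite(f"pics/{n}0.png",eyes.get_image(n)[:,:,::-1]); c=eyes.camera_info(n); print(n,c["camera_matrix"],c["extrinsics"])
print(monitor.get_obs())
E
```

```text
scene [[443.2043   0.     320.4356]
 [  0.     443.2043 202.3964]
 [  0.       0.       1.    ]] [[ 0.4376  0.7327 -0.5213  1.1979]
 [ 0.8991 -0.3491  0.2641 -0.2024]
 [ 0.0115 -0.5842 -0.8115  1.0789]
 [ 0.      0.      0.      1.    ]]
top [[364.104    0.     316.1758]
 [  0.     364.104  194.9004]
 [  0.       0.       1.    ]] [[-0.025  -0.9899  0.1397  0.438 ]
 [-0.9996  0.0262  0.0067  0.0835]
 [-0.0103 -0.1395 -0.9902  1.0229]
 [ 0.      0.      0.      1.    ]]
{'t': 0.1, 'q': array([-1.45  ,  0.0533,  1.6142, -0.    ,  1.476 , -0.119 ]), 'dq': array([ 0.0001, -0.0017, -0.0028,  0.0014, -0.0017,  0.0021]), 'effort': array([  0.0004, -39.4902, -37.1364,  -0.0001,   0.0039,   0.    ]), 'tool_pos': array([ 0.1484, -0.6069,  0.4035]), 'tool_rot': array([-3.1172, -0.3755,  0.    ]), 'contact_force': array([-0.0529,  0.3606, -0.0928]), 'wrist_torque': array([ 0.0093, -0.033 , -0.02  ]), 'grip_force': 0.0, 'opening': 0.08520939971956014}
```

View pics/scene0.png

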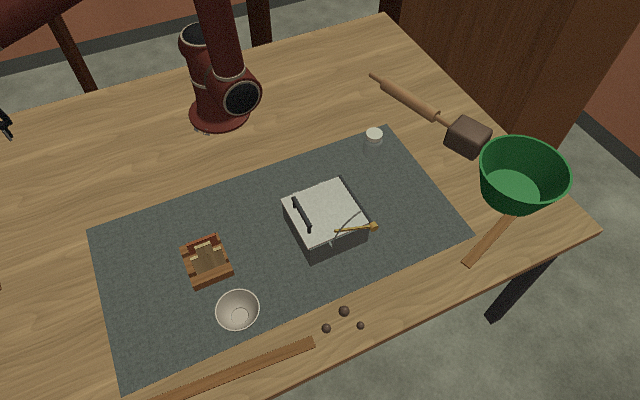

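View pics/top0.png

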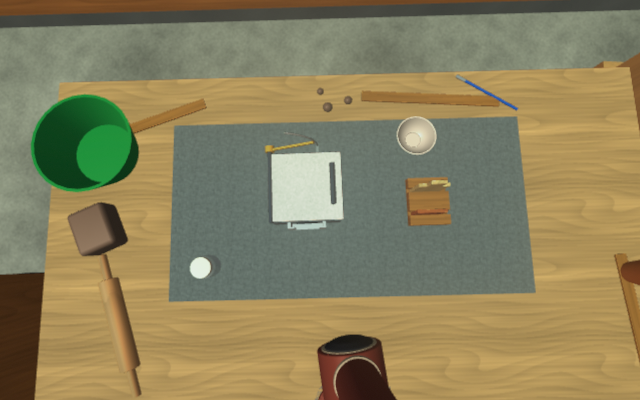

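The two pictures show the cabinet at about (305,187) in top, with the guide at (307,226), handle at (333,183) and brass arm at (290,146). The stand is at (429,201) with the shutter in its upper slot at (430,184). The bowl is at (417,135) and the jar at (201,268). I'll zoom in for precise pixels.

Run:
```python
import cv2
a=cv2.imread("pics/top0.png")[125:240,255:465]; b=cv2.imread("pics/scene0.png")[165:320,170:390]
cv2.imwrite("pics/topc.png",cv2.resize(a,None,fx=3.8,fy=3.8,interpolation=cv2.INTER_CUBIC))
cv2.imwrite("pics/scenec.png",cv2.resize(b,None,fx=3.6,fy=3.6,interpolation=cv2.INTER_CUBIC))
```

```text
(no output)
```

View pics/topc.png

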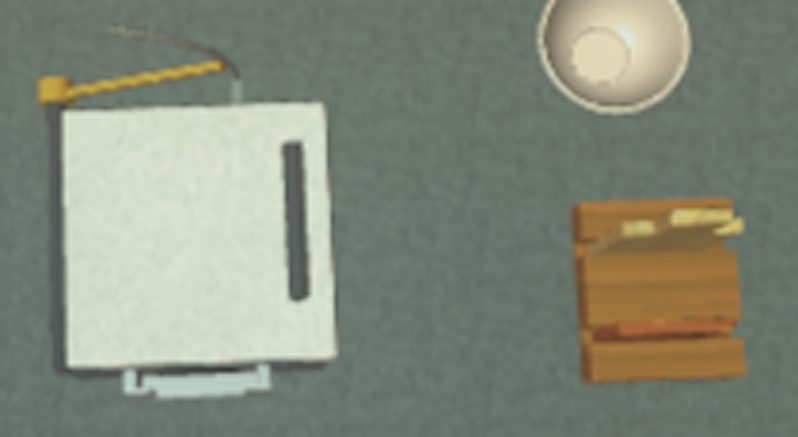

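View pics/scenec.png

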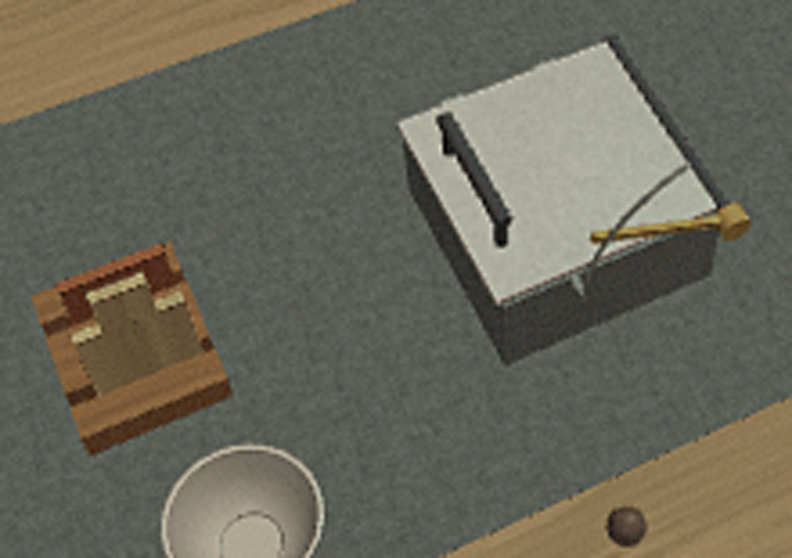

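```bash
cat > geo.py <<'E'
import numpy as np
from scipy.optimize import least_squares
from station import eyes
C={n:eyes.camera_info(n) for n in("scene","top")}
def px(n,u):
    u=np.array(u,float)
    return (u+.5)/3.8-.5+[255,125] if n=="top" else (u+.5)/3.6-.5+[170,165]
def proj(n,P):
    E=C[n]["extrinsics"]; p=(np.atleast_2d(P)-E[:3,3])@E[:3,:3]@C[n]["camera_matrix"].T
    return p[:,:2]/p[:,2:]
def tri(t,s):
    f=lambda P:np.r_[(proj("top",P)[0]-px("top",t)),(proj("scene",P)[0]-px("scene",s))]
    r=least_squares(f,[.5,0,.1]); return r.x,np.abs(r.fun).max()
def fit(M,x0):  # M: list of (view, pixel, local point)
    def T(v,p): c,s=np.cos(v[2]),np.sin(v[2]); return np.array([v[0]+c*p[0]-s*p[1],v[1]+s*p[0]+c*p[1],p[2]])
    f=lambda v:np.concatenate([proj(n,T(v,p))[0]-px(n,u) for n,u,p in M])
    r=least_squares(f,x0,loss="soft_l1"); return r.x,f(r.x).reshape(-1,2)
E
python3 - <<'E'
from geo import *
np.set_printoptions(precision=4,suppress=True)
for k,t,s in [("tab -y",(733,213),(88,297)),("tab +y",(672,217),(145,279)),("handle +x",(292,143),(505,218)),("handle -x",(299,298),(445,118)),
 ("lid front+x",(323,102),(500,303)),("lid front-x",(336,357),(400,124)),("lid hinge+x",(62,112),(720,208)),("arm tip",(222,66),(592,237)),("arm piv",(55,90),(735,218)),("stand -x-y",(744,375),(33,297)),("stand+x-y",(733,200),(90,437)),("stand+x+y",(575,206),(230,383)),("stand-x+y",(583,380),(170,243)),("guide +y out",(126,395),(445,105))]:
    print(k,*tri(t,s))
Z=.0985
M=[("top",(62,112),(.088,.09,Z)),("top",(323,102),(.088,-.095,Z)),("top",(336,357),(-.088,-.095,Z)),("top",(67,368),(-.088,.09,Z)),
("scene",(500,303),(.088,-.095,Z)),("scene",(400,124),(-.088,-.095,Z)),("scene",(610,42),(-.088,.09,Z)),("scene",(720,208),(.088,.09,Z)),
("scene",(505,365),(.09,-.09,0)),("top",(292,143),(.05,-.07,.1345)),("top",(299,298),(-.05,-.07,.1345))]
print(*fit(M,[.5,0,0]))
E
```

```text
tab -y [ 0.588  -0.2314  0.1471] 0.1434058928705042
tab +y [ 0.5875 -0.1933  0.1422] 0.09139066726416445
handle +x [0.6444 0.0494 0.1357] 0.04134948907915259
handle -x [0.5427 0.048  0.1303] 0.11453930101714604
lid front+x [0.6827 0.0263 0.0939] 0.33819896228573043
lid front-x [0.5068 0.0236 0.0927] 0.46060413966409897
lid hinge+x [0.6804 0.2063 0.0945] 0.3407162432959012
arm tip [0.6931 0.0932 0.1507] 0.2136925580115303
arm piv [0.695  0.2103 0.0987] 0.2846703496279588
stand -x-y [ 0.4909 -0.273   0.0267] 0.11130613651528165
stand+x-y [ 0.6196 -0.2705  0.0281] 1.520751360018096
stand+x+y [ 0.6185 -0.1625  0.0174] 0.132165871840499
stand-x+y [ 0.4893 -0.1617  0.0237] 1.1889046654855804
guide +y out [0.473  0.13   0.0242] 16.976661885636133
[0.5935 0.1179 0.0129] [[-1.5723 -0.4315]
 [ 0.6147 -0.608 ]
 [ 0.4652 -0.3017]
 [-1.5041 -0.3791]
 [-1.1466 -0.544 ]
 [-1.2238 -1.0027]
 [-0.0398 -1.2888]
 [ 0.6912 -1.1506]
 [-0.1084  0.2342]
 [ 0.2709  0.0728]
 [ 0.2176 -0.9414]]
```

```bash
cat > go.py <<'E'
import sys,numpy as np
from scipy.spatial.transform import Rotation as R
from station import monitor
def go(x,y,z,yaw):  # target TCP mm, yaw of tool x in deg
    o=monitor.get_obs(); r=R.from_rotvec(o["tool_rot"]).as_matrix()
    d=r.T@(np.array([x,y,z])-o["tool_pos"]*1e3)
    a=np.degrees(np.arctan2(r[1,0],r[0,0]))
    print("shift",d.round(1),"turn",round(-(yaw-a),2),"now",(o["tool_pos"]*1e3).round(1),round(a,2),"F",o["contact_force"].round(1),"open",round(o["opening"]*1e3,1),"t",round(o["t"],2),"q",o["q"].round(2),"R",r.round(3).tolist())
go(*map(float,sys.argv[1:]))
E
python3 go.py 588 -212 350 90.7
```

```text
shift [ 520.8 -279.1   54.2] turn -76.96 now [ 148.4 -606.9  403.5] 13.74 F [-0.1  0.4 -0.1] open 85.2 t 0.1 q [-1.45  0.05  1.61 -0.    1.48 -0.12] R [[0.971, 0.237, -0.0], [0.237, -0.971, 0.002], [0.0, -0.002, -1.0]]
```

Emit:
step_arm([
  [100,[520.8,-279.1,54],-77],
  [100,[520.8,-279.1,54],-77],
  [100,[520.8,-279.1,54],-77],
  [100,[520.8,-279.1,54],-77],
  [100,[520.8,-279.1,54],-77],
  [100,[520.8,-279.1,54],-77],
  [100,[520.8,-279.1,54],-77],
  [100,[520.8,-279.1,54],-77],
  [100,[520.8,-279.1,54],-77],
  [100,[520.8,-279.1,54],-77],
  [100,[520.8,-279.1,54],-77],
  [100,[520.8,-279.1,54],-77],
])

```text
t: 1.6
tool_pos: [0.5877, -0.2126, 0.3503]
tool_rot: [-2.207, -2.235, 0.001]
contact_force: [-0.4, 0.1, 1.0]
opening: 0.0854
grip_force: 0.0
```

```bash
python3 go.py 588 -212 285 90.7
```

```text
shift [ 0.6  0.4 65.3] turn 0.03 now [ 587.7 -212.6  350.3] 90.73 F [-0.4  0.1  1. ] open 85.4 t 1.6 q [-0.47  0.09  1.66 -0.    1.39 -0.48] R [[-0.013, 1.0, -0.001], [1.0, 0.013, 0.0], [0.0, -0.001, -1.0]]
```

Emit:
step_arm([
  [60,[0,0,30],0],
  [30,[0,0,65],0],
  [30,[0,0,65],0],
  [0,[0,0,65],0],
  [0,[0,0,65],0],
  [0,[0,0,65],0],
  [0,[0,0,65],0],
  [0,[0,0,65],0],
], squeeze=50)

```text
t: 2.6
tool_pos: [0.5886, -0.2127, 0.2875]
tool_rot: [2.205, 2.234, 0.001]
contact_force: [-0.8, -0.6, 5.5]
opening: 0.0082
grip_force: 54.3
```

```bash
python3 - <<'E'
from station import eyes
import cv2,numpy as np
s=eyes.get_image("scene")[:,:,::-1]; t=eyes.get_image("top")[:,:,::-1]
cv2.imwrite("pics/s1.png",s); cv2.imwrite("pics/t1.png",t)
f=lambda a:cv2.resize(a,(400,500),interpolation=cv2.INTER_CUBIC)
cv2.imwrite("pics/c1.png",np.hstack([f(s[200:300,170:250]),f(t[130:230,390:470])]))
E
python3 go.py 588 -212 400 90.7
```

```text
shift [   0.5   -0.3 -112.4] turn 0.05 now [ 588.6 -212.6  287.6] 90.75 F [-0.7 -1.1  6.3] open 8.4 t 2.7 q [-0.47  0.15  1.71 -0.    1.28 -0.48] R [[-0.013, 1.0, 0.002], [1.0, 0.013, -0.002], [-0.002, 0.002, -1.0]]
```

View pics/c1.png

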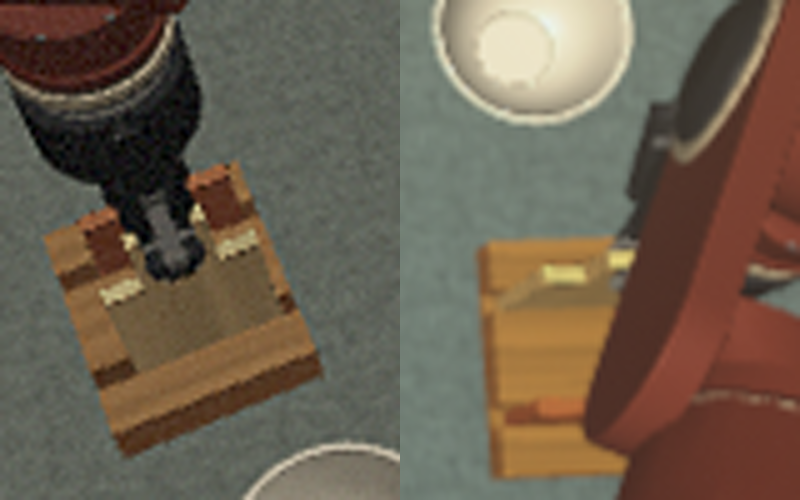

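Emit:
step_arm([
  [0,[0,0,-40],0],
  [0,[0,0,-80],0],
  [0,[0,0,-130],0],
  [0,[0,0,-170],0],
  [0,[0,0,-170],0],
])

```text
t: 3.32
tool_pos: [0.5885, -0.2123, 0.4604]
tool_rot: [2.202, 2.231, 0.004]
contact_force: [0.0, 0.3, -1.3]
opening: 0.0081
grip_force: 53.5
```

```bash
python3 - <<'E'
import cv2,numpy as np
from geo import *
a=cv2.imread("pics/top0.png")
cv2.imwrite("pics/guide.png",cv2.resize(a[212:236,276:336],None,fx=13,fy=13,interpolation=cv2.INTER_NEAREST))
def un(p,z):
    E=C["top"]["extrinsics"];d=E[:3,:3]@np.linalg.solve(C["top"]["camera_matrix"],[*p,1]);return (E[:3,3]+d*(z-E[2,3])/d[2])[:2]*1e3
for p in [(276,212),(336,212),(276,236),(336,236)]:
    print(p,*[un(p,z).round(1) for z in(.008,.075)])
E
python3 go.py 498 117 400 90.7
```

```text
(276, 212) [535.9 204. ] [529.5 196. ]
(336, 212) [531.5  36.1] [525.4  39.2]
(276, 236) [469.1 204.6] [467.1 196.6]
(336, 236) [464.9  38.3] [463.1  41.3]
shift [330.7 -86.6  58.7] turn 0.05 now [ 588.5 -212.3  460.4] 90.75 F [ 0.   0.3 -1.3] open 8.1 t 3.33 q [-0.47  0.03  1.55  0.    1.56 -0.48] R [[-0.013, 1.0, 0.007], [1.0, 0.013, -0.003], [-0.003, 0.007, -1.0]]
```

View pics/guide.png

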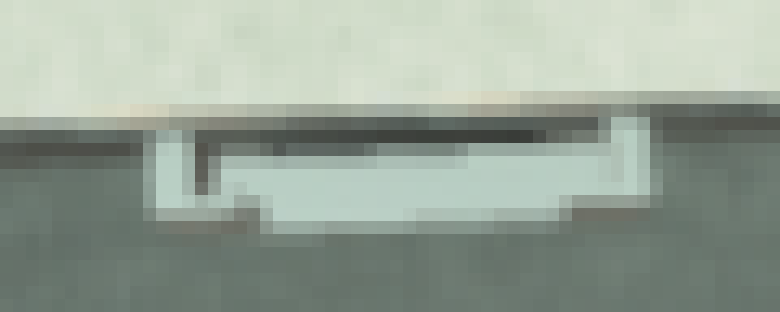

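The guide's channels appear at columns 287.2–325.6 (inner edges 290–322), giving y≈117.5 mm with a width of 83–100 mm. The lip's outer edge is at x≈486. The seat is therefore at about (497.3, 117.5).

Emit:
step_arm([
  [0,[331,-87,0],0],
  [0,[331,-87,0],0],
  [0,[331,-87,0],0],
  [0,[331,-87,0],0],
  [0,[331,-87,0],0],
  [0,[331,-87,0],0],
  [0,[331,-87,0],0],
  [0,[331,-87,20],0],
  [0,[331,-87,70],0],
  [0,[331,-87,70],0],
  [0,[331,-87,70],0],
])

```text
t: 4.7
tool_pos: [0.4972, 0.1168, 0.386]
tool_rot: [-2.209, -2.234, 0.0]
contact_force: [1.1, 0.2, -0.2]
opening: 0.0086
grip_force: 53.3
```

```bash
python3 go.py 497.3 117.5 370 90.7
python3 - <<'E'
from station import eyes
import cv2,numpy as np
s=eyes.get_image("scene")[:,:,::-1]; t=eyes.get_image("top")[:,:,::-1]
cv2.imwrite("pics/s2.png",s); cv2.imwrite("pics/t2.png",t)
f=lambda a:cv2.resize(a,(400,500),interpolation=cv2.INTER_CUBIC)
cv2.imwrite("pics/c2.png",np.hstack([f(s[130:230,260:340]),f(t[150:250,270:350])]))
E
```

```text
shift [ 0.7  0.1 16. ] turn -0.04 now [497.2 116.8 386. ] 90.66 F [ 1.1  0.2 -0.2] open 8.6 t 4.7 q [ 0.08 -0.21  1.9  -0.    1.46  0.07] R [[-0.011, 1.0, -0.0], [1.0, 0.011, -0.0], [-0.0, -0.0, -1.0]]
```

View pics/c2.png

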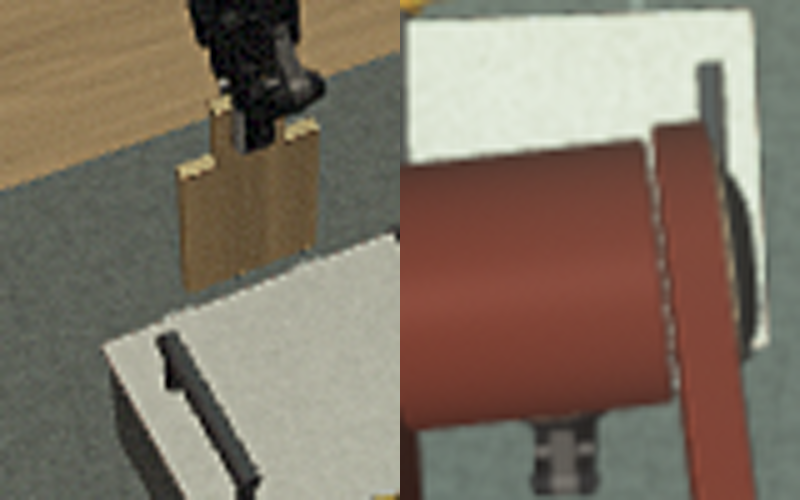

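Run:
```python
from geo import *
np.set_printoptions(precision=4,suppress=True)
obs=np.array([(180,181),(319,130),(185,292),(317,245)])/5-.4+[260,130]
L=np.array([(.0045,-.04,.1),(.0045,.04,.1),(.0045,-.04,0),(.0045,.04,0)])
f=lambda v:(proj("scene",L@np.array([[1,.012,0],[-.012,1,0],[0,0,1]])+v)-obs)
r=least_squares(lambda v:f(v).ravel(),[.5,.117,.1]); print(r.x, f(r.x))
for z in(.1025,.1045):
  g=lambda v:f([v[0],v[1],z]).ravel(); r=least_squares(g,[.5,.117]); print(z,r.x)
```

```text
[0.4881 0.1203 0.0923] [[ 0.2742 -0.4542]
 [-0.2893 -0.3016]
 [ 0.4673  0.6032]
 [-0.4647  0.2029]]
0.1025 [0.4958 0.1168]
0.1045 [0.4973 0.1161]
```

Emit:
step_arm([
  [0,[1.2,0,15],0],
  [0,[1.2,0,25],0],
  [0,[1.2,0,30],0],
  [0,[1.2,0,34],0],
  [0,[1.2,0,36],0],
  [0,[1.2,0,36],0],
])

```text
t: 5.55
tool_pos: [0.497, 0.1185, 0.3503]
tool_rot: [2.206, 2.234, 0.001]
contact_force: [0.6, -2.8, 0.3]
opening: 0.0084
grip_force: 53.5
```

Emit:
step_arm([
  [0,[-1,0,8],0],
  [0,[-1,0,16],0],
  [0,[-1,0,24],0],
  [0,[-1,0,24],0],
])

```text
t: 6.05
tool_pos: [0.4966, 0.1178, 0.3243]
tool_rot: [-2.206, -2.235, 0.001]
contact_force: [1.9, 0.5, -1.6]
opening: 0.0082
grip_force: 53.1
```

Emit:
step_arm([
  [0,[0,0,10],0],
  [0,[0,0,20],0],
  [0,[0,0,28],0],
  [0,[0,0,33],0],
  [0,[0,0,35],0],
  [0,[0,0,36],0],
  [0,[0,0,36],0],
])

```text
t: 6.92
tool_pos: [0.4967, 0.1178, 0.2897]
tool_rot: [-2.207, -2.235, 0.0]
contact_force: [0.6, 0.5, -0.3]
opening: 0.0083
grip_force: 53.3
```

Emit:
step_arm([
  [0,[0,0,1],0],
  [0,[0,0,2],0],
  [0,[0,0,3],0],
  [0,[0,0,3],0],
])

```text
t: 7.42
tool_pos: [0.4974, 0.1179, 0.2895]
tool_rot: [2.206, 2.235, 0.001]
contact_force: [-4.2, 0.2, 11.7]
opening: 0.0083
grip_force: 55.1
```

Emit:
step_arm([
  [0,[0,0,-3],0],
  [40,[0,0,-3],0],
  [40,[0,0,-3],0],
  [40,[0,0,-3],0],
  [40,[0,0,-30],0],
  [40,[0,0,-90],0],
  [40,[0,0,-130],0],
  [40,[0,0,-130],0],
])

```text
t: 8.43
tool_pos: [0.4976, 0.1178, 0.4215]
tool_rot: [2.203, 2.232, 0.01]
contact_force: [0.2, 0.6, -0.3]
opening: 0.0338
grip_force: 0.0
```

```bash
python3 go.py 593.5 48.5 400 0.7
python3 - <<'E'
from station import eyes
import cv2,numpy as np
s=eyes.get_image("scene")[:,:,::-1]
cv2.imwrite("pics/s3.png",s)
cv2.imwrite("pics/c3.png",cv2.resize(s[150:270,260:400],None,fx=5,fy=5,interpolation=cv2.INTER_CUBIC))
E
```

```text
shift [-70.6  94.8  22.3] turn 90.04 now [497.6 117.8 421.5] 90.74 F [ 0.2  0.6 -0.3] open 33.8 t 8.43 q [ 0.09 -0.24  1.85  0.    1.51  0.07] R [[-0.013, 1.0, 0.008], [1.0, 0.013, 0.001], [0.001, 0.008, -1.0]]
```

View pics/c3.png

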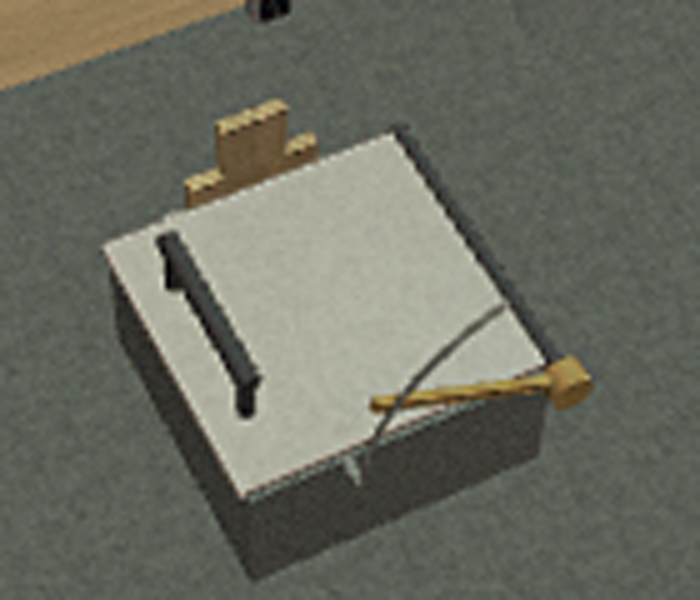

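The shutter stands home in the guide, its tab at crop (252,130) and both shoulders level. Next is the handle, while I measure the setting-arm angle from the earlier unobstructed pictures.

Emit:
step_arm([
  [70,[-70.5,94.3,22],15],
  [70,[-70.5,94.3,22],30],
  [70,[-70.5,94.3,22],50],
  [70,[-70.5,94.3,22],70],
  [70,[-70.5,94.3,22],90],
  [70,[-70.5,94.3,22],90],
  [70,[-70.5,94.3,22],90],
  [70,[-70.5,94.3,22],90],
  [70,[-70.5,94.3,22],90],
  [70,[-70.5,94.3,22],90],
  [70,[-70.5,94.3,22],90],
  [70,[-70.5,94.3,22],90],
])

```text
t: 9.98
tool_pos: [0.5919, 0.0485, 0.3942]
tool_rot: [-3.141, -0.021, 0.001]
contact_force: [0.9, -0.6, -0.3]
opening: 0.0599
grip_force: 0.0
```

```bash
python3 go.py 593 48.7 290 0.7
cat > arm.py <<'E'
import cv2,sys
from geo import *
cab=np.array([.5933,.1183]);yaw=.0125
def W(p): c,s=np.cos(yaw),np.sin(yaw); p=np.atleast_2d(p); return np.c_[cab[0]+c*p[:,0]-s*p[:,1],cab[1]+s*p[:,0]+c*p[:,1],p[:,2]]
def armline(a,r,x=.1): return W(np.c_[np.full(len(r),x),.09-r*np.cos(a),.0945+r*np.sin(a)])
def brass(img,n):
    h=cv2.cvtColor(img,cv2.COLOR_BGR2HSV); m=(h[...,0]>15)&(h[...,0]<30)&(h[...,1]>110)&(h[...,2]>60)
    R=np.zeros_like(m); b=proj(n,armline(.6,np.array([.065])))[0].astype(int); R[b[1]-20:b[1]+21,b[0]-32:b[0]+33]=1
    v,u=np.nonzero(m&R); return np.c_[u,v].astype(float)
if __name__=="__main__":
  rr=np.linspace(0,.13,131)
  for n,f in(("top","top0"),("scene","scene0"),("scene","s3")):
    P=brass(cv2.imread(f"pics/{f}.png"),n)
    def res(v,full=0):
        L=proj(n,armline(v[0],rr)); D=P[:,None]-L[None]; i=np.argmin((D**2).sum(2),1)
        k=(i>25)&(i<128); d=np.gradient(L,axis=0)[i]; d/=np.linalg.norm(d,axis=1)[:,None]; e=D[np.arange(len(P)),i]
        return (e[:,0]*d[:,1]-e[:,1]*d[:,0])[k]
    As=np.arange(.4,.86,.01); c=[np.mean(np.abs(res([a]))) for a in As]; m=[np.mean(res([a])) for a in As]
    a=As[np.argmin(c)]; print(f,len(P),"best",a.round(3),min(c).round(2),"d px/rad",np.gradient(m,As)[np.argmin(c)].round(1))
    # tip end
    L=proj(n,armline(a,rr)); d=L[-1]-L[0]; d/=np.linalg.norm(d); print(" tip extra px",((P-L[-1])@d).max().round(2), "P ext",P[((P-L[-1])@d).argmax()],"pred",L[-1].round(1),"piv",L[0].round(1))
E
python3 arm.py
```

```text
shift [  1.2  -0.2 104.2] turn 0.07 now [591.9  48.5 394.2] 0.77 F [ 0.9 -0.6 -0.3] open 59.9 t 9.97 q [-0.04 -0.01  1.7   0.    1.46  1.51] R [[1.0, 0.013, -0.001], [0.013, -1.0, 0.0], [-0.001, -0.0, -1.0]]
top0 171 best 0.46 0.68 d px/rad -9.7
 tip extra px -0.19 P ext [313. 141.] pred [313.3 141.7] piv [269.4 149.7]
scene0 163 best 0.46 0.81 d px/rad 18.2
 tip extra px 0.44 P ext [334. 231.] pred [334.4 230.3] piv [372.6 225.4]
s3 158 best 0.45 0.77 d px/rad 16.1
 tip extra px 0.18 P ext [334. 231.] pred [334.1 230.6] piv [372.6 225.4]
```

Emit:
step_arm([
  [70,[1,0,40],0],
  [70,[1,0,75],0],
  [70,[1,0,95],0],
  [70,[1,0,104],0],
  [70,[1,0,104],0],
  [0,[1,0,104],0],
  [0,[1,0,104],0],
  [0,[1,0,104],0],
  [0,[1,0,104],0],
  [0,[1,0,104],0],
], squeeze=50)

```text
t: 11.22
tool_pos: [0.5934, 0.0475, 0.2921]
tool_rot: [3.138, 0.02, 0.003]
contact_force: [-1.6, -4.1, 2.8]
opening: 0.0124
grip_force: 48.7
```

```bash
python3 go.py 593 48.7 290 0.7
python3 - <<'E'
import numpy as np
for a in (.1,.2,.3,.4,.43,.46,.49): print(a, "dy",round(-160*np.cos(a)+38*np.sin(a)+160,1),"dz",round(160*np.sin(a)+38*np.cos(a)-38,1))
E
```

```text
shift [-0.4 -1.2  2.1] turn 0.03 now [593.4  47.5 292.1] 0.73 F [-1.6 -4.1  2.8] open 12.4 t 11.22 q [-0.04  0.08  1.78 -0.    1.28  1.51] R [[1.0, 0.013, 0.002], [0.013, -1.0, -0.003], [0.002, 0.003, -1.0]]
0.1 dy 4.6 dz 15.8
0.2 dy 10.7 dz 31.0
0.3 dy 18.4 dz 45.6
0.4 dy 27.4 dz 59.3
0.43 dy 30.4 dz 63.2
0.46 dy 33.5 dz 67.1
0.49 dy 36.7 dz 70.8
```

Emit:
step_arm([
  [0,[0,-1,-8],0],
  [0,[0,-4,-16],0],
  [0,[0,-7,-24],0],
  [0,[0,-10,-31],0],
  [0,[0,-14,-38],0],
  [0,[0,-18,-45.5],0],
  [0,[0,-22,-52],0],
  [0,[0,-27,-59],0],
  [0,[0,-30,-63],0],
  [0,[0,-32.5,-66],0],
  [0,[0,-32.5,-66],0],
], squeeze=70)

```text
t: 12.6
tool_pos: [0.593, 0.0781, 0.357]
tool_rot: [3.132, 0.018, 0.002]
contact_force: [2.7, -13.8, -1.8]
opening: 0.0108
grip_force: 68.5
```

```bash
python3 go.py 593 81 359 0.7
python3 - <<'E'
from station import eyes
import cv2,numpy as np
s=eyes.get_image("scene")[:,:,::-1]; t=eyes.get_image("top")[:,:,::-1]
cv2.imwrite("pics/s4.png",s); cv2.imwrite("pics/t4.png",t)
f=lambda a:cv2.resize(a,(400,500),interpolation=cv2.INTER_CUBIC)
cv2.imwrite("pics/c4.png",np.hstack([f(s[165:275,295:383]),f(t[130:240,255:343])]))
E
```

```text
shift [ 0.  -2.8 -2.1] turn -0.03 now [593.   78.1 357. ] 0.67 F [  2.7 -13.8  -1.8] open 10.8 t 12.6 q [ 0.01  0.02  1.72 -0.01  1.39  1.57] R [[1.0, 0.012, 0.002], [0.012, -1.0, -0.01], [0.001, 0.01, -1.0]]
```

View pics/c4.png

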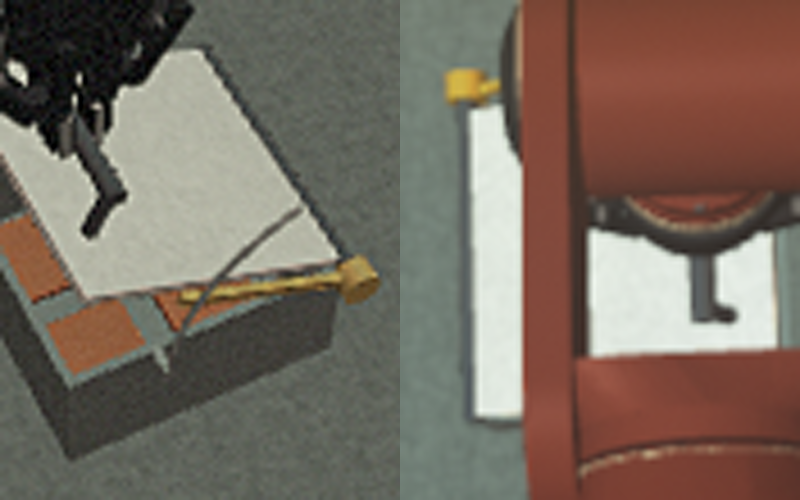

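The lid is up, and the view shows the lid's +x edge running from crop (335,262) to the corner (88,298). The arm runs from (345,280) to its tip at (182,296). I'll turn that into angles.

Run:
```python
from arm import *
def pt(a,x,r,n): return W([x,.09-r*np.cos(a)+n*np.sin(a),.0945+r*np.sin(a)+n*np.cos(a)])
S=500/110
cr=lambda p:((p-[295,165]+.5)*S).round(0)
for a in(.38,.42,.44,.46,.48,.5): print(a,"lid top corner",cr(proj("scene",pt(a,.088,.185,.004))[0]),"bot",cr(proj("scene",pt(a,.088,.185,-.004))[0]),"edge at hinge top",cr(proj("scene",pt(a,.088,0,.004))[0]),"arm tip top/mid out",cr(proj("scene",pt(a,.103,.13,.004))[0]),cr(proj("scene",pt(a,.1,.13,0))[0]),cr(proj("scene",pt(a,.1,0,0))[0]))
a=cv2.imread("pics/s4.png"); g=cv2.resize(a[205:237,305:345],None,fx=16,fy=16,interpolation=cv2.INTER_NEAREST); cv2.imwrite("pics/c5.png",g)
for b in (.42,.44,.46,.48): print(b,*[((proj("scene",q)[0]-[305,205]+.5)*16).round(0) for q in (pt(b,.088,.185,.004),pt(b,.088,.185,-.004),pt(b,.088,.1,.004),pt(b,.103,.13,.004),pt(b,.103,.13,-.004),pt(b,.103,.08,.004))])
```

```text
0.38 lid top corner [ 82. 305.] bot [ 77. 315.] edge at hinge top [347. 257.] arm tip top/mid out [179. 311.] [174. 311.] [355. 277.]
0.42 lid top corner [ 87. 296.] bot [ 82. 306.] edge at hinge top [347. 257.] arm tip top/mid out [183. 305.] [177. 305.] [355. 277.]
0.44 lid top corner [ 90. 292.] bot [ 84. 302.] edge at hinge top [348. 257.] arm tip top/mid out [185. 302.] [179. 302.] [355. 277.]
0.46 lid top corner [ 93. 287.] bot [ 87. 297.] edge at hinge top [348. 257.] arm tip top/mid out [187. 299.] [181. 299.] [355. 277.]
0.48 lid top corner [ 96. 283.] bot [ 90. 293.] edge at hinge top [348. 257.] arm tip top/mid out [189. 295.] [183. 296.] [355. 277.]
0.5 lid top corner [ 99. 278.] bot [ 92. 288.] edge at hinge top [348. 257.] arm tip top/mid out [191. 292.] [185. 293.] [355. 277.]
0.42 [147. 403.] [128. 437.] [590. 336.] [483. 433.] [463. 466.] [734. 393.]
0.44 [157. 387.] [137. 422.] [595. 328.] [490. 422.] [469. 455.] [739. 386.]
0.46 [167. 371.] [146. 406.] [601. 319.] [498. 411.] [476. 444.] [743. 380.]
0.48 [178. 355.] [155. 390.] [607. 311.] [506. 400.] [483. 434.] [748. 373.]
```

View pics/c5.png

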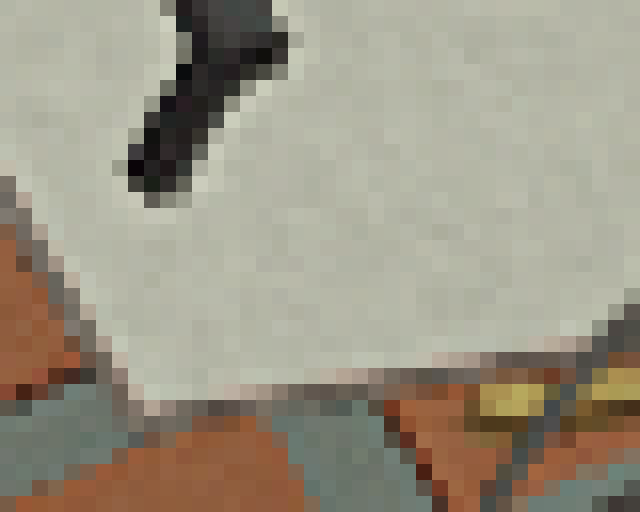

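Emit:
step_arm([
  [0,[0,-1,-2.5],0],
  [0,[0,-2.5,-5],0],
  [0,[0,-4.5,-7],0],
  [0,[0,-4.5,-7],0],
  [0,[0,-4.5,-7],0],
])

```text
t: 13.32
tool_pos: [0.593, 0.0827, 0.3629]
tool_rot: [3.132, 0.018, 0.002]
contact_force: [4.5, -13.2, -4.4]
opening: 0.0115
grip_force: 68.4
```

```bash
python3 go.py 593 81 359 0.7
cat > cmp.py <<'E'
import sys
from arm import *
from station import eyes
def pt(a,x,r,n): return W([x,.09-r*np.cos(a)+n*np.sin(a),.0945+r*np.sin(a)+n*np.cos(a)])
fs=sys.argv[1:]
if "new" in fs:
    fs=["s5"]; I=np.mean([eyes.get_image("scene")[:,:,::-1].astype(float) for _ in range(4)],0); cv2.imwrite("pics/s5.png",I)
# white->dark lid edge, subpixel, sampled down columns; shut pictures give the pixel bias
def lidv(img,u,v0):
    g=img.astype(float).min(2)[:,u]; w=g[v0-14:v0-4].mean()
    for v in range(v0-4,v0+12):
        if g[v+1]<.75*w and g[v+2]<.8*w: return v+(g[v]-.75*w)/(g[v]-g[v+1])
def linev(a,u,x,n,r1):
    L=np.array([proj("scene",pt(a,x,r,n))[0] for r in np.linspace(.0,r1,80)]); return np.interp(u,L[::-1,0],L[::-1,1]) if L[0,0]>L[-1,0] else np.interp(u,L[:,0],L[:,1])
def brassv(img,u,v0):
    h=img.astype(float)[v0-9:v0+10,u]; w=np.clip((h[:,2]-h[:,0])-45,0,None)*(h[:,1]-h[:,0]>25)*(h[:,1]>.72*h[:,2]); return (w*np.arange(v0-9,v0+10)).sum()/w.sum() if w.sum()>0 else np.nan
for f in fs:
    img=cv2.imread(f"pics/{f}.png")
    shut=f in("scene0","s3")
    us=range(322,352,3)
    best=None
    for a in ([0] if shut else np.arange(.36,.56,.005)):
        d=[lidv(img,u,int(round(linev(a,u,.088,.004,.185))))or np.nan for u in us]
        e=np.array(d)-[linev(a,u,.088,.004,.185) for u in us]
        s=abs(np.nanmedian(e)-(0 if shut else .85))
        if best is None or s<best[0]: best=(s,a,e)
    print(f,"lid a",round(best[1],3),"obs-pred",best[2].round(2))
    ub=list(range(337,360,2)); e=None
    for a in(.44,.46,.48,.5): print("  arm",a,np.array([brassv(img,u,int(round(linev(.47,u,.1,0,.13))))-linev(a,u,.1,0,.13) for u in ub]).round(2))
E
python3 cmp.py scene0 s3 s4; python3 cmp.py new
```

```text
shift [0.  1.7 3.9] turn -0.03 now [593.   82.7 362.9] 0.67 F [  4.5 -13.2  -4.4] open 11.5 t 13.32 q [ 0.02  0.02  1.72 -0.01  1.4   1.58] R [[1.0, 0.012, 0.001], [0.012, -1.0, -0.01], [0.001, 0.01, -1.0]]
scene0 lid a 0 obs-pred [ 0.47  0.16  0.17  0.34  0.14  6.81  0.32 -4.17  1.85 -3.19]
  arm 0.44 [-0.92 -1.25 -0.97 -1.08 -0.84 -0.65 -0.68 -0.69 -0.7  -0.43 -0.25 -0.81]
  arm 0.46 [-0.34 -0.71 -0.46 -0.6  -0.4  -0.24 -0.3  -0.34 -0.38 -0.15 -0.   -0.59]
  arm 0.48 [ 0.24 -0.16  0.06 -0.11  0.06  0.19  0.09  0.01 -0.06  0.14  0.25 -0.37]
  arm 0.5 [ 0.84  0.41  0.6   0.39  0.52  0.62  0.49  0.38  0.27  0.44  0.52 -0.14]
s3 lid a 0 obs-pred [ 0.48  0.16  0.19  0.34  0.14  2.12  0.3  -4.25  3.34 -3.23]
  arm 0.44 [-0.91 -1.25 -0.97 -1.09 -0.89 -0.63 -0.71 -0.73 -0.65 -0.49 -0.36 -0.8 ]
  arm 0.46 [-0.34 -0.71 -0.46 -0.61 -0.45 -0.22 -0.33 -0.38 -0.34 -0.21 -0.11 -0.59]
  arm 0.48 [ 0.25 -0.16  0.06 -0.12  0.    0.2   0.06 -0.02 -0.01  0.08  0.15 -0.36]
  arm 0.5 [ 0.85  0.41  0.6   0.38  0.47  0.63  0.46  0.34  0.32  0.38  0.41 -0.13]
s4 lid a 0.435 obs-pred [ 0.89  0.98  0.83  0.8
[... 219 characters left out ...]
 [ 0.25   nan  1.15 -0.24  0.15  0.43 -0.31 -0.19  0.01  0.15 -0.15 -0.37]
  arm 0.5 [ 0.86   nan  1.68  0.26  0.62  0.87  0.09  0.18  0.34  0.45  0.11 -0.14]
s5 lid a 0.48 obs-pred [ 1.22  0.8   0.99  1.11  0.75  0.88  0.7   0.38 -2.38 -7.3 ]
  arm 0.44 [-0.89   nan  0.12 -1.2  -0.71 -0.4  -1.06 -0.89 -0.65 -0.38 -0.47 -0.8 ]
  arm 0.46 [-0.32   nan  0.63 -0.73 -0.27  0.01 -0.69 -0.55 -0.34 -0.1  -0.22 -0.58]
  arm 0.48 [ 0.27   nan  1.15 -0.24  0.18  0.43 -0.3  -0.19 -0.01  0.19  0.03 -0.35]
  arm 0.5 [ 0.87   nan  1.69  0.26  0.65  0.86  0.1   0.17  0.32  0.49  0.3  -0.12][ WARN:0@0.984] global loadsave.cpp:1063 imwrite_ Unsupported depth image for selected encoder is fallbacked to CV_8U.
```

```bash
cat > cmp2.py <<'E'
import sys; sys.argv=sys.argv[:1]+["new"]+sys.argv[2:]
from cmp import *
img=cv2.imread("pics/s5.png"); us=range(317,345,2)
for a in(.45,.46,.47,.48,.49): print("lid",a,np.array([(lidv(img,u,int(round(linev(a,u,.088,.004,.185))))or np.nan)-linev(a,u,.088,.004,.185) for u in us]).round(2))
s=cv2.imread("pics/s3.png")
print("shut",np.array([(lidv(s,u,int(round(linev(0,u,.088,.004,.185))))or np.nan)-linev(0,u,.088,.004,.185) for u in range(309,345,3)]).round(2))
E
python3 cmp2.py 2>/dev/null | grep -v arm
```

```text
s5 lid a 0.48 obs-pred [ 1.24  0.8   0.98  1.12  0.77  0.87  0.75  0.37 -2.35 -7.07]
lid 0.45 [-0.25 -0.26 -0.03 -0.27 -0.34 -0.16  0.02  0.12 -0.13 -0.11  0.02  0.22
 -0.03 -0.33]
lid 0.46 [ 0.31  0.15  0.38  0.12  0.04  0.2   0.37  0.45  0.18  0.18  0.3   0.48
  0.21 -0.1 ]
lid 0.47 [0.76 0.58 0.79 0.51 0.42 0.57 0.71 0.78 0.49 0.48 0.58 0.75 0.46 0.13]
lid 0.48 [1.22 1.03 1.21 0.92 0.8  0.94 1.07 1.12 0.81 0.79 0.87 1.02 0.71 0.37]
lid 0.49 [1.8  1.48 1.64 1.33 1.19 1.31 1.43 1.46 1.14 1.09 1.15 1.29 0.97 0.61]
shut [ 0.25  0.16  0.55  0.22  0.12  0.31  0.55  0.12  0.13 -2.25  0.35 -4.67]
```

Emit:
step_arm([
  [0,[0,-1.2,-1.5],0],
  [0,[0,-2.4,-3],0],
  [0,[0,-2.4,-3],0],
  [0,[0,-2.4,-3],0],
])

```text
t: 14.22
tool_pos: [0.5929, 0.0853, 0.3664]
tool_rot: [3.133, 0.018, 0.002]
contact_force: [2.5, -11.5, -2.1]
opening: 0.011
grip_force: 68.3
```

```bash
python3 cmp2.py 2>/dev/null; python3 go.py 593 81 359 0.7
```

```text
s5 lid a 0.505 obs-pred [ 1.28  0.81  0.99  1.13  0.81  0.76  0.89  0.59 -1.83 -6.08]
  arm 0.44 [-0.89   nan  0.13 -1.19 -0.86 -0.36 -0.96 -0.83 -0.62 -0.41 -0.54 -0.79]
  arm 0.46 [-0.32   nan  0.64 -0.71 -0.41  0.05 -0.59 -0.48 -0.3  -0.13 -0.29 -0.57]
  arm 0.48 [ 0.27   nan  1.16 -0.23  0.04  0.48 -0.2  -0.12  0.02  0.16 -0.04 -0.35]
  arm 0.5 [ 0.87   nan  1.7   0.27  0.51  0.91  0.2   0.24  0.35  0.46  0.23 -0.12]
lid 0.45 [-1.37 -1.32 -1.07 -1.27 -1.32 -1.12 -0.93 -0.72 -0.59 -0.82 -0.82 -0.63
 -0.4  -0.71]
lid 0.46 [-0.82 -0.91 -0.66 -0.88 -0.95 -0.76 -0.59 -0.4  -0.28 -0.53 -0.54 -0.37
 -0.15 -0.48]
lid 0.47 [-0.37 -0.48 -0.24 -0.48 -0.56 -0.4  -0.24 -0.06  0.03 -0.23 -0.26 -0.1
  0.09 -0.25]
lid 0.48 [ 0.09 -0.04  0.18 -0.08 -0.17 -0.03  0.12  0.27  0.35  0.07  0.03  0.17
  0.34 -0.01]
lid 0.49 [0.67 0.41 0.61 0.33 0.21 0.35 0.48 0.62 0.67 0.38 0.31 0.44 0.6  0.23]
shut [ 0.25  0.16  0.55  0.22  0.12  0.31  0.55  0.12  0.13 -2.25  0.35 -4.67]
shift [0.  4.2 7.4] turn -0.04 now [592.9  85.3 366.4] 0.66 F [  3.1 -12.5  -2.7] open 11.4 t 14.43 q [ 0.02  0.02  1.71 -0.01  1.41  1.58] R [[1.0, 0.012, 0.002], [0.012, -1.0, -0.008], [0.001, 0.009, -1.0]]
```

Emit:
step_arm([
  [0,[0,0,0],0],
  [0,[0,0,0],0],
  [0,[0,0,0],0],
  [0,[0,0,0],0],
  [0,[0,0,0],0],
  [0,[0,0,0],0],
])

```text
t: 15.18
tool_pos: [0.5929, 0.0853, 0.3664]
tool_rot: [3.133, 0.018, 0.002]
contact_force: [2.7, -12.5, -3.3]
opening: 0.0111
grip_force: 68.3
```

```bash
python3 cmp2.py 2>/dev/null | grep -A1 "lid 0.48"; python3 -c "
from station import finish_job
print(finish_job())"
```

```text
lid 0.48 [ 0.08 -0.03  0.17 -0.01 -0.18 -0.03  0.14  0.26  0.31  0.04  0.02  0.18
  0.35  0.02]
the job is handed in; nothing more can be done
None
```

The job is handed in: the shutter is fully down in the guide and released, and the arm is holding the lid at about 0.485 rad, in line with the setting arm, which I measured at about 0.484 rad (each good to roughly 0.01–0.02).

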